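Test both studs, then free and hold the discharge lever

ROBOT

A 6-joint arm with a two-finger parallel gripper is mounted at the origin on a cart in front of the work surface, level with it; the furniture and walls round the work are solid. World frame = base frame: x ahead of the robot, y to its left, z up, the work surface at z = 0. Lengths are in mm, angles in rad, forces in N, time in s.
With the tool pointing down it reaches from about 375 to 925 mm from the base axis. Payload 5.7 kg.
Tool frame: the origin (TCP) lies on the mounting face of the last link; the fingertips stand 182 mm ahead of it and the grasp point (between the pads) lies 163 mm ahead of it; z points along the fingers, y is the line along which they close (so a half turn about z gives the same grasp; the last joint's range is limited). The gripper opens to 88 mm and grips with 3 to 60 N. Pads are 20 mm wide; open, the fingers measure 115 mm over their backs; the gripper's body (75 mm by 178 mm) begins 61 mm behind the grasp point.
Start: joints at [-1.327, 0.359, 1.51, -0, 1.272, -0.115], TCP at [210.678, -561.783, 404.623] pointing down, gripper open.
Joint ranges: [-2.97, 2.97], [-1.01, 2.36], [0.21, 2.38], [-0.96, 4.11], [0.2, 2.71], [-2.98, 2.98]. Speed limits (rad/s): [2.39, 2.39, 3.14, 3.14, 3.14, 3.14].

INTERFACE

Orientations are given as a unit quaternion [x, y, z, w].
In Python, from workcell import manip gives the robot as it stands.
- The arm moves only by the shell command python3 -m handwheel 'ROWS' [FORCE]. ROWS is a JSON object of lists of equal length, an entry for each row: "delta_pos": the shift along the tool's x, y, z in units of 30 mm (1.0 is 30 mm), a list of three; "angular": the turn, a rotation vector about the tool's x, y, z in units of 5 degrees (1.0 is 5 degrees), a list of three; "claw": the opening, from 0 (shut) to 1 (fully open). A call has exactly 5 rows; each row shifts and turns the commanded pose from where the row before left it, along the tool's axes as they then stand; what a row does not reach is not made up. A row lasts 1/12 s, in which the tool goes at most 41.7 mm and 7.16 degrees, less where a joint would pass 70% of its speed; a pose out of reach is approached as far as the arm can. A call is refused whole if a number of a shift passes 1 or a number of a turn 1, either way. A call with a gripper value outside its range is refused whole. The fingers move at their own pace and stop on an object; FORCE is the grip in N (left out, the last holds). Time passes only in rows, so rows that do not move let the fingers close, or fill a call up. It gives the time, the measured TCP pose, the force, the opening and the grip force at its end, in the units of the state.
- manip.state(): the state, without advancing time (a new reading comes with each control period).
- manip.snapshot(name): name is "side" or "top"; returns (picture, depth): 384x512x3 uint8, red, green, blue; 384x512 float32, mm along the optical axis (not along the pixel's ray), 0 where there is no reading.
- manip.get_calibration(name): a dict with "fx", "fy", "cx", "cy" (pixels), "k1" (the pictures are not rectified: a ray, as slopes to the right and down, at radius r is drawn at 1 + k1 r^2 times it, then the intrinsics apply), "R" (3x3) and "t" (3): a world point X has camera coordinates R X + t. Camera axes: x right, y down, z forward; pixel columns grow to the right and rows downward; lengths in mm; the calibration is good to about 2 mm. A picture is of the moment at which its call begins. get_calibration takes no time and is no camera call.
- manip.job_done(): hands the job in; it is judged then, once.
The state is a dict: "time": time; "qpos": joint angles; "qd": joint speeds; "tau": joint torques, N m; "tool_pos": TCP position; "tool_rot": TCP orientation; "wrist_force": force on the tool from outside, world axes, zero at the start; "moment": the same for the moment, N m; "grip_width": opening from 0.0 (shut) to 1.0 (fully open); "grasp_force": force on a finger pad.
Only numpy, scipy, OpenCV 4.12 (cv2) and the standard library are available. Lean on these libraries where they do the work, as an engineer would, in place of code of your own. Each camera call takes 0.05 s, during which the arm holds its last target. There are 200 camera calls.

TASK

Check and discharge the unit on the bench: take the test pen from its stand, press its tip on the square-headed stud and then on the round-headed stud, and set the pen back fully home in its stand. Then flip the safety catch right over, off the lever, pull the bail lever all the way to the front and hold it: finish while still holding the lever fully pulled, as it springs back if let go. Leave the bottle, the timer and the petri dish where they are.

Things in the scene. Friction and masses are not known exactly. Their poses are not given: they have to be found in the camera images.
- unit: discharge unit: grey low case with bare metal top plate, 150 mm deep (x), 280 mm wide (y), top 50 mm above the bench; fixed. Origin at the centre of its underside; +x points to its back, -x to its front (roughly to the robot), y to its left, z up. Bail lever on the left half, safety catch beside it, two test studs at the right end
- stud_square_top (a point): centre of the flat top (18x18 mm) of the square-headed brass test stud, the front one at the unit's right end, [-38, -105, 71] mm in the unit's frame. It is sprung: 1.2 N starts it down, 4.2 N takes it to its stop 5 mm down
- stud_round_top (a point): centre of the flat top (18 mm dia) of the round-headed brass test stud, the back one at the unit's right end, [38, -105, 71] mm in the unit's frame; sprung like the other
- stud_square_travel (a joint): how far the square-headed stud is pressed down, m, 0 to 0.005; a touch is read from 0.001
- stud_round_travel (a joint): how far the round-headed stud is pressed down, m, 0 to 0.005; a touch is read from 0.001
- stud_square: the whole plunger of the square-headed stud; origin at the middle of the underside of its 8 mm tall head
- stud_round: the whole plunger of the round-headed stud; origin at the middle of the underside of its 8 mm tall head
- test_pen: white one-piece test pen, 150 mm long, 50 g, standing tip down in its stand. Origin at the tip, z runs up the pen. Metal tip 6 mm dia, then a taper from 22 to 36 mm above the tip to the 16 mm dia body; a 26 mm dia collar whose underside is 65 mm above the tip; above the collar a plain 16 mm round grip from 72 to 145 mm above the tip
- pen_stand: grey stand block, 60x60 mm, 70 mm tall on an 84 mm square foot, with a 20 mm square hole straight through from the top, fixed; origin at the centre of its underside, z up. Home, the pen's collar rests on the block's top, so the tip hangs 5 mm above the origin
- stand_mouth (a point): centre of the hole's mouth in the top of the stand
- safety_catch (a joint): turn of the safety catch, rad: about 0 (to 0.12) at the start = guarding, thumb tab upright; it turns over to the unit's right (-y) to its stop at 1.5, tab lying flat. From about 1.1 it is fully flipped. It firmly blocks the lever until about 0.65. Friction 0.05 N m keeps it where it is left
- catch_tab (a point): centre of the rounded top of the catch's black thumb tab: 22 mm long along x, 7 mm thick (11 mm at the rounded top), its top 37 mm (point) to 43 mm above the axis when upright. Reach it from the lever's side (+y) and push it to -y and down
- catch_axis (a point): point on the catch's axis under the tab, fixed in the unit at [-30, -21, 102] mm; the axis runs along the unit's x. A steel stop finger on the same axle, 40 mm farther back, reaches 46 mm to +y in front of a square lug on the lever's right arm and swings up as the catch turns; 108 mm is the top of its end posts, one of them 18 mm in front of this point
- bail_lever_travel (a joint): turn of the lever, rad: 0 = at rest leaning back, 0.8 = fully pulled at its stop, leaning to the front. A spring always drives it back to 0; at the bar this takes about 2 N at the start and 6.5 N at the stop
- lever_bar (a point): middle of the lever's black cross bar, which lies along the unit's y: 14 mm dia, 76 mm long between two side arms (10 mm round rods 96 mm apart); free from above and below. At rest at [43, 55, 140] mm in the unit's frame, fully pulled at [-23, 55, 140] mm
- lever_pivot (a point): middle of the lever's hinge axis (along the unit's y), fixed in the unit at [10, 55, 62] mm; the bar moves on an 85 mm radius about it
- bail_lever: the whole lever; origin on its hinge axis (same point as lever_pivot)
- amber_bottle: brown bottle with black cap, 53 mm across, 115 mm tall, standing to the left; a bystander; origin at the centre of its underside
- timer: small white kitchen-style timer, 62x68x20 mm, lying to the left; a bystander; origin at the centre of its underside
- petri_dish: closed petri dish, 62 mm across, 16 mm tall, lying near the bench's front edge; a bystander; origin at the centre of its underside
Not all that is in view belongs to the job. What is shaped like the pen_stand but green is not meant. Of the things that look like the test_pen, the larger one is meant.

How it is judged:
By the outcome, as a careful person would: the job done as asked, in the order asked, and still so for the second after the job is handed in, while the arm keeps its last pose, push and grip.
It also fails if it takes over 66 s, if anything falls off the work surface, if the arm or the gripper's body presses on something with over 40 N, if the wrist force passes 120 N, or if a joint passes its speed limit or range.

## Working session

There is one attempt and no reset: what is moved stays moved. The work goes in short steps, Python scripts to look and compute and a shell command to move; the robot and the scene stay as the last step left them, time stands still between calls to the robot, and variables do not carry over. Pictures are saved under pics/ and viewed, at most 14 in all, crops included, and the job is handed in when it is done.

```bash
ls; mkdir -p pics; cat > h.py <<'E'
import numpy as np, cv2
from workcell import manip
from scipy.spatial.transform import Rotation as Ro
def snap(n,f):
    p,d=manip.snapshot(n); cv2.imwrite(f'pics/{f}.png',p[:,:,::-1]); np.save(f'pics/{f}.npy',d); return p,d
def crop(f,x0,y0,x1,y1,s):
    im=cv2.imread(f'pics/{f}.png')[y0:y1,x0:x1]; cv2.imwrite(f'pics/{f}_c{x0}_{y0}.png',cv2.resize(im,None,fx=s,fy=s,interpolation=cv2.INTER_CUBIC))
def ray(n,u,v):
    c=manip.get_calibration(n); K=np.array([[c['fx'],0,c['cx']],[0,c['fy'],c['cy']],[0,0,1.]])
    q=cv2.undistortPoints(np.array([[[u,v]]],float),K,np.array([c['k1'],0,0,0.]))[0,0]
    R=np.array(c['R']);t=np.array(c['t']); return -R.T@t, R.T@np.array([q[0],q[1],1])
def atz(n,u,v,z):
    o,d=ray(n,u,v); return o+d*(z-o[2])/d[2]
def atd(n,u,v,dep):
    o,d=ray(n,u,v); return o+d*dep
def px(n,X):
    c=manip.get_calibration(n); p=np.array(c['R'])@X+np.array(c['t']); s=p[:2]/p[2]; s=s*(1+c['k1']*(s@s)); return np.array([c['fx']*s[0]+c['cx'],c['fy']*s[1]+c['cy']])
E
python3 - <<'E'
from h import *
for n in('side','top'):
    snap(n,n+'0'); c=manip.get_calibration(n); print(n,c['fx'],c['k1'],ray(n,256,192))
im=np.hstack([cv2.imread('pics/side0.png'),cv2.imread('pics/top0.png')])
s=manip.state(); print(s['tool_pos'],s['tool_rot'],s['grip_width'],Ro.from_quat(s['tool_rot']).as_matrix().round(3))
E
```

```text
pics
side 369.33209040764433 -0.08084129929501703 (array([ 427.90016163, -744.66875605,  820.24517693]), array([ 0.01283009,  0.75690313, -0.65373642]))
top 381.96466970454287 -0.017558662202310032 (array([ 295.49001992,   45.17024612, 1110.57980901]), array([ 0.16033137, -0.0091778 , -0.98727709]))
[ 210.57633429 -561.49481139  403.89855576] [ 9.83957702e-01  1.78399962e-01 -5.40902152e-05 -8.31285572e-04] 0.9998509325007379 [[ 0.936  0.351 -0.   ]
 [ 0.351 -0.936  0.002]
 [ 0.    -0.002 -1.   ]]
```

View pics/side0.png

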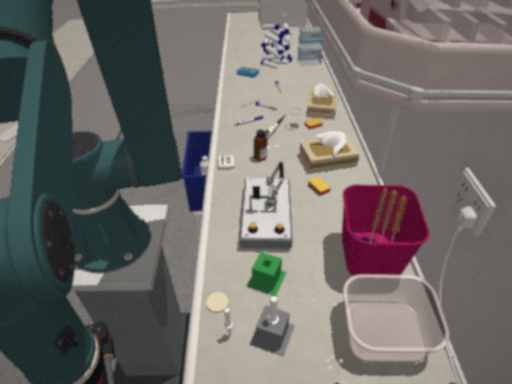

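View pics/top0.png

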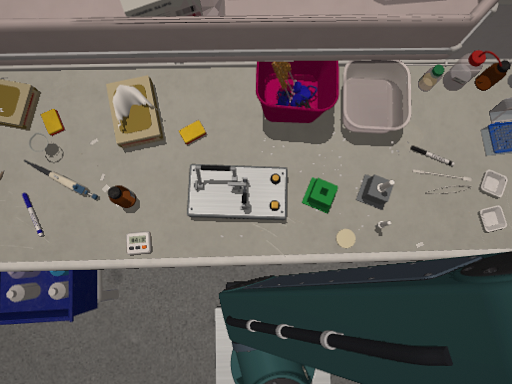

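Side view: the unit is at about (267,211), the grey stand with the pen at (272,325), the green decoy at (267,272) and the small decoy pen at (228,322). Top view: the unit is at (238,192), the grey stand at (378,190), the green one at (321,193), the small pen at (382,227) and the dish at (346,238). Next I'll enlarge crops.

```bash
python3 - <<'E'
from h import *
a=cv2.imread('pics/top0.png'); 
A=cv2.resize(a[155:225,180:295],None,fx=6.9,fy=6.9,interpolation=cv2.INTER_CUBIC); cv2.imwrite('pics/c1.png',A)
B=cv2.resize(a[165:245,340:420],(400,400),interpolation=cv2.INTER_CUBIC)
s=cv2.imread('pics/side0.png'); C=cv2.resize(s[285:365,215:295],(400,400),interpolation=cv2.INTER_CUBIC); cv2.imwrite('pics/c2.png',np.hstack([B,C]))
E
```

```text
(no output)
```

View pics/c1.png

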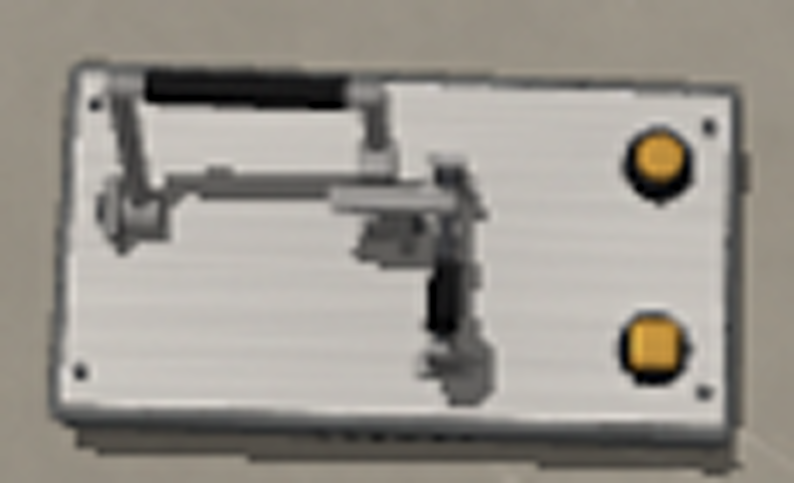

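View pics/c2.png

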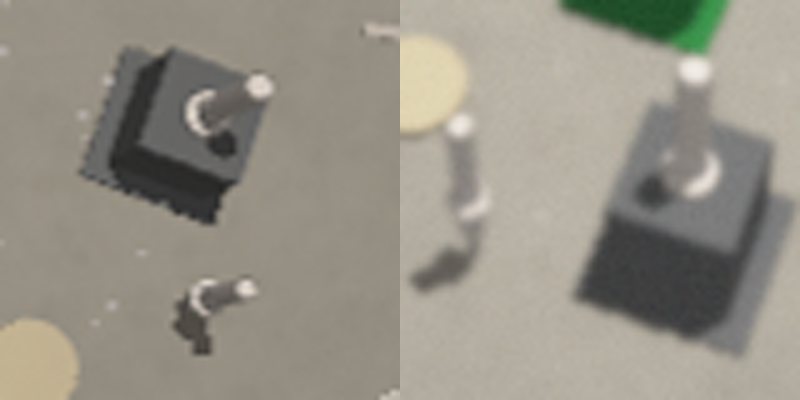

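The unit crop shows the square stud at (655,344), the round stud at (660,157), the bar running from (145,87) to (350,92), and the tab at (443,295). In the stand crop the pen leans slightly, from its collar at (205,110) to its top at (258,88). That is mostly perspective.

```bash
python3 - <<'E'
from h import *
from scipy.optimize import least_squares
f=lambda x,y:(180+(x+.5)/6.9-.5,155+(y+.5)/6.9-.5)
b=lambda x,y:(340+(x+.5)/5-.5,165+(y+.5)/5-.5)
c=lambda x,y:(215+(x-400+.5)/5-.5,285+(y+.5)/5-.5)
obs=[((-38,-105,71),f(655,344)),((38,-105,71),f(660,157)),((43,55,143),f(248,89)),
 ((75,140,50),f(72,66)),((75,-140,50),f(742,88)),((-75,140,50),f(52,412)),((-75,-140,50),f(730,432))]
def P(p,X): return np.array([p[0],p[1],0])+Ro.from_euler('z',p[2]).apply(X)
r=least_squares(lambda p:np.concatenate([px('top',P(p,np.array(X,float)))-u for X,u in obs]),[450,0,0])
print('unit',r.x,np.degrees(r.x[2]),r.fun.reshape(-1,2).round(1))
print('side pred sq,rd,bar',px('side',P(r.x,np.array([-38,-105,71.]))),px('side',P(r.x,np.array([38,-105,71.]))),px('side',P(r.x,np.array([43,55,140.]))))
d=np.load('pics/top0.npy')
for n,u,z in(('top',b(258,88),155),('top',b(205,110),77),('top',b(206,117),70),('side',c(693,68),155),('side',c(690,170),77)):
    print(n,u,z,atz(n,*u,z))
print([ (atz('top',*b(*q),70)).round(1) for q in((175,50),(270,85),(240,182),(140,150))])
print([ (atz('side',*c(*q),70)).round(1) for q in((655,105),(772,145),(735,252),(612,210))])
print('depth pen top',d[180:186,388:396].round(0))
E
```

```text
unit [ 4.73121443e+02  8.73892423e+01 -5.76814471e-02] -3.304903477606856 [[ 0.3 -0.2]
 [ 0.3 -0.2]
 [-0.2  0. ]
 [-0.9 -1.4]
 [ 0.6 -1.1]
 [-1.2  1.1]
 [ 1.2  1.6]]
side pred sq,rd,bar [252.48653846 224.03800106] [279.41748035 224.46912948] [281.01146129 170.38792032]
top (391.2, 182.2) 155 [ 468.35409698 -311.76248359  155.        ]
top (380.6, 186.6) 77 [ 470.71334009 -310.18363855   77.        ]
top (380.8, 188.0) 70 [ 467.92667302 -312.86581845   70.        ]
side (273.2, 298.2) 155 [ 468.13249839 -314.13725771  155.        ]
side (272.6, 318.6) 77 [ 468.42717284 -316.54376279   77.        ]
[array([ 506.4, -298.1,   70. ]), array([ 485.3, -350.5,   70. ]), array([ 430.9, -329.3,   70. ]), array([ 450.2, -274.4,   70. ])]
[array([ 454.5, -278.5,   70. ]), array([ 506.8, -301.1,   70. ]), array([ 486.1, -353. ,   70. ]), array([ 433.2, -331.2,   70. ])]
depth pen top [[ 991.  983.  982.  983.  982. 1139. 1139. 1143.]
 [ 985.  981.  979.  983.  980.  981. 1141. 1143.]
 [ 983.  981.  980.  978.  981.  979. 1139. 1137.]
 [ 983.  982.  981.  980.  981.  981. 1137. 1137.]
 [ 990.  984.  982.  981.  982. 1140. 1141. 1140.]
 [ 991.  989.  987.  983. 1067. 1141. 1143. 1137.]]
```

```bash
cat >> h.py <<'E'
def go(X,yaw=None):
    "print tool-frame shift in units of 30 mm to reach TCP X (and turn about tool z in units of 5 deg to put tool y along world angle yaw)"
    s=manip.state(); R=Ro.from_quat(s['tool_rot']); d=R.inv().apply(np.array(X)-s['tool_pos'])/30
    print('t %.2f'%s['time'],'pos',np.round(s['tool_pos'],1),'F',np.round(s['wrist_force'],1),'grip',round(s['grip_width'],3),round(s['grasp_force'],1),'shift',d.round(3))
    y=R.as_matrix()[:,1]; a=np.degrees(np.arctan2(y[1],y[0])); z=R.as_matrix()[:,2]; print('ang y',a.round(2),'z',z.round(4))
E
python3 - <<'E'
from h import *
im=cv2.imread('pics/side0.png'); h=cv2.cvtColor(im,cv2.COLOR_BGR2HSV); m=((h[...,0]>10)&(h[...,0]<25)&(h[...,1]>120)).astype('uint8'); m[:215]=0;m[245:]=0
n,l,s,c=cv2.connectedComponentsWithStats(m); print([(x.round(1),a[:]) for x,a in zip(c[1:],s[1:])])
for k in range(1,n):
    if s[k][4]>15: print(atz('side',*c[k],69))
p=[473.1,87.4,-.0577]
for X in([-38,-105,71.],[38,-105,71.]): print(np.array([p[0],p[1],0])+Ro.from_euler('z',p[2]).apply(X))
E
for i in 1 2 3; do python3 -m handwheel '{"delta_pos":[[0.73,-0.314,0.12],[0.73,-0.314,0.12],[0.73,-0.314,0.12],[0.73,-0.314,0.12],[0.73,-0.314,0.12]],"angular":[[0,0,0],[0,0,0],[0,0,0],[0,0,0],[0,0,0]],"claw":[1,1,1,1,1]}' 20; done
python3 -c "
from h import *
go([469,-313.5,350])"
```

```text
[(array([396.3, 222.7]), array([393, 215,   8,  17,  57], dtype=int32)), (array([376.9, 217.5]), array([376, 216,   3,   5,  10], dtype=int32)), (array([376. , 223.5]), array([376, 223,   1,   2,   2], dtype=int32)), (array([252.5, 226.6]), array([250, 224,   6,   6,  28], dtype=int32)), (array([279. , 226.8]), array([277, 224,   5,   6,  25], dtype=int32))]
[839.57237356 -23.66180979  69.        ]
[428.98260264 -23.50863461  69.        ]
[503.50513358 -26.59175528  69.        ]
[429.10810015 -15.23387719  71.        ]
[504.98162223 -19.61664433  71.        ]
time: 0.52
tool_pos: [297.2, -478.2, 386.1]
tool_rot: [0.984, 0.178, -0.0, -0.0]
wrist_force: [0.6, -0.3, -0.7]
grip_width: 1.003
grasp_force: 0.0
time: 0.93
tool_pos: [383.2, -395.6, 368.1]
tool_rot: [0.984, 0.178, -0.0, -0.0]
wrist_force: [0.3, -0.3, -0.5]
grip_width: 1.0
grasp_force: 0.0
time: 1.35
tool_pos: [469.2, -313.1, 350.1]
tool_rot: [0.984, 0.178, -0.0, -0.0]
wrist_force: [0.3, -1.0, 0.6]
grip_width: 0.997
grasp_force: 0.0
t 1.35 pos [ 469.2 -313.1  350.1] F [ 0.3 -1.   0.6] grip 0.997 0.0 shift [-0.013  0.011  0.004]
ang y -69.44 z [-6.e-04  6.e-04 -1.e+00]
```

```bash

python3 -m handwheel '{"delta_pos":[[0,0,0.42],[0,0,0.42],[0,0,0.42],[0,0,0.42],[0,0,0.42]],"angular":[[0,0,0],[0,0,0],[0,0,0],[0,0,0],[0,0,0]],"claw":[1,1,1,1,1]}' 20
python3 - <<'E'
from h import *
snap('side','s1'); snap('top','t1'); go([469,-313.5,288])
a=cv2.imread('pics/side0.png')
A=cv2.resize(cv2.imread('pics/s1.png')[250:370,200:320],(400,400),interpolation=cv2.INTER_CUBIC);B=cv2.resize(cv2.imread('pics/t1.png')[140:240,330:430],(400,400),interpolation=cv2.INTER_CUBIC)
cv2.imwrite('pics/v1.png',np.hstack([A,B]))
E
```

```text
time: 1.77
tool_pos: [468.6, -313.8, 286.8]
tool_rot: [0.984, 0.179, -0.0, -0.0]
wrist_force: [0.7, 0.3, -0.5]
grip_width: 1.004
grasp_force: 0.0
t 1.87 pos [ 467.8 -313.3  285.5] F [-0.5 -0.3  0.2] grip 0.995 0.0 shift [ 0.035  0.019 -0.083]
ang y -69.44 z [-0.0036  0.0031 -1.    ]
```

View pics/v1.png

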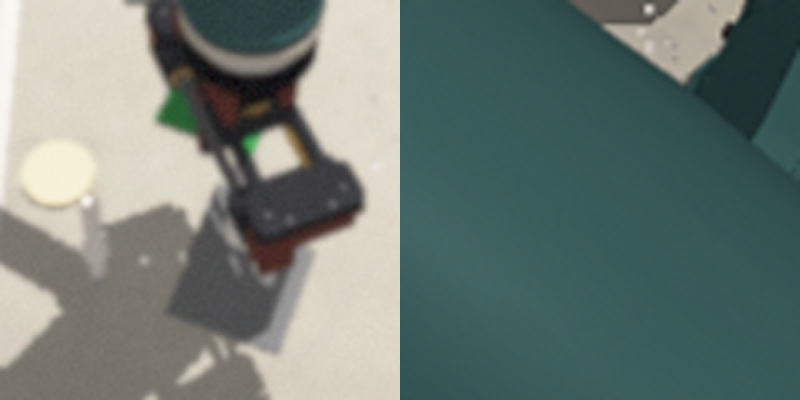

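The gripper straddles the pen, with the near finger hiding it. The top view is blocked by the arm. I'll close now.

```bash

for i in 1 2 3; do python3 -m handwheel '{"delta_pos":[[0,0,0],[0,0,0],[0,0,0],[0,0,0],[0,0,0]],"angular":[[0,0,0],[0,0,0],[0,0,0],[0,0,0],[0,0,0]],"claw":[0,0,0,0,0]}' 25; done
```

```text
time: 2.28
tool_pos: [468.8, -314.3, 288.3]
tool_rot: [0.984, 0.178, 0.0, 0.0]
wrist_force: [-0.5, -0.9, -0.6]
grip_width: 0.66
grasp_force: 0.0
time: 2.7
tool_pos: [468.6, -314.1, 287.6]
tool_rot: [0.984, 0.178, -0.0, -0.0]
wrist_force: [-0.2, 0.2, -0.2]
grip_width: 0.281
grasp_force: 0.0
time: 3.12
tool_pos: [468.6, -314.1, 287.6]
tool_rot: [0.984, 0.178, -0.0, -0.0]
wrist_force: [-0.2, 0.2, -0.1]
grip_width: 0.175
grasp_force: 25.0
```

```bash

python3 -m handwheel '{"delta_pos":[[0,0,-0.3],[0,0,-0.6],[0,0,-0.9],[0,0,-0.9],[0,0,-0.8]],"angular":[[0,0,0],[0,0,0],[0,0,0],[0,0,0],[0,0,0]],"claw":[0,0,0,0,0]}' 25
python3 - <<'E'
from h import *
go([429,-18.5,393])
E
```

```text
time: 3.53
tool_pos: [468.6, -314.1, 394.7]
tool_rot: [0.984, 0.178, 0.0, 0.0]
wrist_force: [0.4, -0.6, -0.7]
grip_width: 0.179
grasp_force: 25.0
t 3.53 pos [ 468.6 -314.1  394.7] F [ 0.4 -0.6 -0.7] grip 0.179 25.0 shift [ 2.224 -9.689  0.054]
ang y -69.44 z [ 4.e-04 -3.e-04 -1.e+00]
```

```bash

for i in 1 2 3; do python3 -m handwheel '{"delta_pos":[[0.148,-0.646,0],[0.148,-0.646,0],[0.148,-0.646,0],[0.148,-0.646,0],[0.148,-0.646,0]],"angular":[[0,0,0],[0,0,0],[0,0,0],[0,0,0],[0,0,0]],"claw":[0,0,0,0,0]}' 25 | head -2; done
python3 -m handwheel '{"delta_pos":[[0,0,0.3],[0,0,0.3],[0,0,0.2],[0,0,0.1],[0,0,0]],"angular":[[0,0,0],[0,0,0],[0,0,0],[0,0,0],[0,0,0]],"claw":[0,0,0,0,0]}' 25
python3 - <<'E'
from h import *
go([429,-18.5,350]);snap('side','s2'); snap('top','t2')
A=cv2.resize(cv2.imread('pics/s2.png')[150:250,220:320],(500,500),interpolation=cv2.INTER_CUBIC)
cv2.imwrite('pics/v2.png',A)
X=np.array(manip.state()['tool_pos']); print(px('side',X-[0,0,282.6]))
E
```

```text
time: 3.95
tool_pos: [455.1, -214.7, 393.4]
time: 4.37
tool_pos: [441.8, -116.1, 393.3]
time: 4.78
tool_pos: [428.6, -17.6, 393.3]
time: 5.2
tool_pos: [428.7, -19.3, 364.6]
tool_rot: [0.984, 0.178, -0.001, -0.0]
wrist_force: [-0.9, -0.1, -1.3]
grip_width: 0.181
grasp_force: 25.0
t 5.20 pos [428.7 -19.3 364.6] F [-0.9 -0.1 -1.3] grip 0.181 25.0 shift [ 0.019 -0.021  0.487]
ang y -69.51 z [-2.2e-03  3.0e-04 -1.0e+00]
[252.43078533 222.09763904]
```

View pics/v2.png

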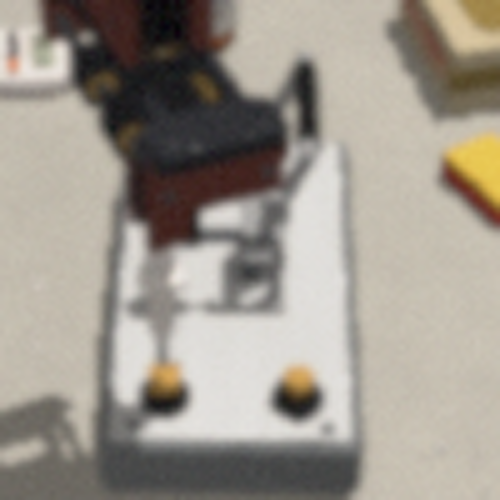

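The tip at crop (165,360), which is full (253,222), sits right over the square stud's head at (167,375). I'll press now.

```bash

python3 -m handwheel '{"delta_pos":[[0,0,0.12],[0,0,0.12],[0,0,0.12],[0,0,0.12],[0,0,0]],"angular":[[0,0,0],[0,0,0],[0,0,0],[0,0,0],[0,0,0]],"claw":[0,0,0,0,0]}' 25
python3 -m handwheel '{"delta_pos":[[0,0,0],[0,0,0],[0,0,0],[0,0,0],[0,0,0]],"angular":[[0,0,0],[0,0,0],[0,0,0],[0,0,0],[0,0,0]],"claw":[0,0,0,0,0]}' 25
```

```text
time: 5.72
tool_pos: [429.0, -18.6, 350.8]
tool_rot: [0.984, 0.178, -0.0, -0.0]
wrist_force: [-0.1, -0.7, 2.6]
grip_width: 0.179
grasp_force: 25.0
time: 6.13
tool_pos: [429.0, -18.6, 351.4]
tool_rot: [0.984, 0.178, 0.0, 0.0]
wrist_force: [-1.3, -0.6, 1.2]
grip_width: 0.179
grasp_force: 25.0
```

```bash

python3 -m handwheel '{"delta_pos":[[0,0,0.05],[0,0,0],[0,0,0],[0,0,0],[0,0,0]],"angular":[[0,0,0],[0,0,0],[0,0,0],[0,0,0],[0,0,0]],"claw":[0,0,0,0,0]}' 25 | sed -n '2p;4p'
python3 -m handwheel '{"delta_pos":[[0,0,0.03],[0,0,0],[0,0,0],[0,0,0],[0,0,0]],"angular":[[0,0,0],[0,0,0],[0,0,0],[0,0,0],[0,0,0]],"claw":[0,0,0,0,0]}' 25| sed -n '2p;4p'
python3 - <<'E'
from h import *
go([429,-18.5,370]);snap('side','s3'); go([429,-18.5,370])
E
```

```text
tool_pos: [429.0, -18.6, 349.8]
wrist_force: [0.9, -0.4, 2.5]
tool_pos: [429.0, -18.6, 348.9]
wrist_force: [-0.4, -0.7, 3.2]
t 6.97 pos [429.  -18.6 348.9] F [-0.4 -0.7  3.2] grip 0.178 25.0 shift [ 0.002 -0.002 -0.703]
ang y -69.44 z [ 1.e-04  1.e-04 -1.e+00]
t 7.02 pos [429.  -18.6 348.9] F [ 0.2 -0.6  3.3] grip 0.175 25.0 shift [ 0.002 -0.001 -0.703]
ang y -69.44 z [ 1.e-04  1.e-04 -1.e+00]
```

```bash

python3 -m handwheel '{"delta_pos":[[0,0,-0.35],[0,0,-0.35],[0,0,0],[0.462,0.2,0],[0.462,0.2,0]],"angular":[[0,0,0],[0,0,0],[0,0,0],[0,0,0],[0,0,0]],"claw":[0,0,0,0,0]}' 25 | sed -n '2p;4p'
python3 -m handwheel '{"delta_pos":[[0.462,0.2,0],[0.462,0.2,0],[0.462,0.2,0],[0,0,0],[0,0,0]],"angular":[[0,0,0],[0,0,0],[0,0,0],[0,0,0],[0,0,0]],"claw":[0,0,0,0,0]}' 25 | sed -n '2p;4p'
python3 -m handwheel '{"delta_pos":[[0,0,0.2],[0,0,0.2],[0,0,0.15],[0,0,0.08],[0,0,0.05]],"angular":[[0,0,0],[0,0,0],[0,0,0],[0,0,0],[0,0,0]],"claw":[0,0,0,0,0]}' 25| sed -n '2p;4p'
python3 -m handwheel '{"delta_pos":[[0,0,0.02],[0,0,0],[0,0,0],[0,0,0],[0,0,0]],"angular":[[0,0,0],[0,0,0],[0,0,0],[0,0,0],[0,0,0]],"claw":[0,0,0,0,0]}' 25| sed -n '2p;4p'
python3 - <<'E'
from h import *
go([429,-18.5,370]);snap('side','s4'); go([468.6,-314.1,394])
C=lambda f:cv2.resize(cv2.imread(f'pics/{f}.png')[170:250,235:315],(400,400),interpolation=cv2.INTER_CUBIC)
cv2.imwrite('pics/v4.png',np.hstack([C('s3'),C('s4')]))
E
```

```text
tool_pos: [458.5, -19.8, 369.3]
wrist_force: [0.9, -0.9, -0.1]
tool_pos: [504.2, -22.2, 368.9]
wrist_force: [0.1, 0.0, -0.5]
tool_pos: [503.6, -22.2, 349.0]
wrist_force: [-1.3, 0.0, 3.2]
tool_pos: [504.2, -22.2, 349.0]
wrist_force: [-2.8, 0.4, 3.3]
t 8.68 pos [504.2 -22.2 349. ] F [-2.8  0.4  3.3] grip 0.172 25.0 shift [-2.302 -0.997 -0.7  ]
ang y -69.44 z [-4.e-04  1.e-04 -1.e+00]
t 8.73 pos [504.2 -22.3 348.9] F [-2.1  0.6  3.7] grip 0.181 25.0 shift [-4.527  8.691 -1.503]
ang y -69.44 z [-4.e-04  2.e-04 -1.e+00]
```

View pics/v4.png

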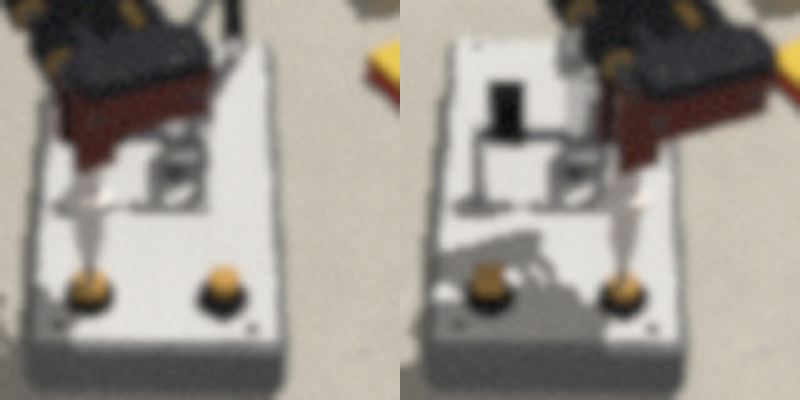

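Both views show the tip on the stud with the head sunk, so both studs have been touched. Now I'll return the pen.

```bash

python3 -m handwheel '{"delta_pos":[[0,0,-0.3],[0,0,-0.4],[0,0,-0.4],[0,0,-0.4],[0,0,0]],"angular":[[0,0,0],[0,0,0],[0,0,0],[0,0,0],[0,0,0]],"claw":[0,0,0,0,0]}' 25 | sed -n '2p;4p'
for i in 1 2 3; do python3 -m handwheel '{"delta_pos":[[-0.302,0.579,0],[-0.302,0.579,0],[-0.302,0.579,0],[-0.302,0.579,0],[-0.302,0.579,0]],"angular":[[0,0,0],[0,0,0],[0,0,0],[0,0,0],[0,0,0]],"claw":[0,0,0,0,0]}' 25 | sed -n '2p;4p'; done
python3 -m handwheel '{"delta_pos":[[0,0,0.3],[0,0,0.3],[0,0,0.1],[0,0,0],[0,0,0]],"angular":[[0,0,0],[0,0,0],[0,0,0],[0,0,0],[0,0,0]],"claw":[0,0,0,0,0]}' 25 | sed -n '2p;4p'
python3 - <<'E'
from h import *
go([468.6,-314.1,288]);snap('side','s5')
cv2.imwrite('pics/v5.png',cv2.resize(cv2.imread('pics/s5.png')[270:350,230:310],(480,480),interpolation=cv2.INTER_CUBIC))
E
```

```text
tool_pos: [505.9, -22.6, 396.7]
wrist_force: [0.7, -0.5, 0.2]
tool_pos: [492.5, -120.5, 393.7]
wrist_force: [-0.4, -0.3, 0.4]
tool_pos: [480.5, -217.9, 393.6]
wrist_force: [-0.1, -0.6, -0.9]
tool_pos: [468.6, -315.2, 393.5]
wrist_force: [-0.5, 0.7, -0.1]
tool_pos: [468.6, -312.9, 372.2]
wrist_force: [0.4, -0.2, -1.1]
t 10.82 pos [ 468.6 -312.9  372.2] F [ 0.4 -0.2 -1.1] grip 0.176 25.0 shift [-0.011  0.041  2.807]
ang y -69.39 z [-0.001   0.0013 -1.    ]
```

View pics/v5.png

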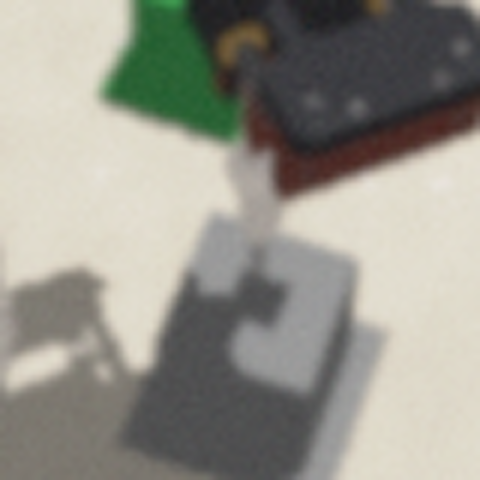

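The tip points into the hole at (262,300). I'll lower it in steps and watch the force.

```bash

python3 -m handwheel '{"delta_pos":[[0,0.02,0.25],[0,0,0.25],[0,0,0.25],[0,0,0.25],[0,0,0]],"angular":[[0,0,0],[0,0,0],[0,0,0],[0,0,0],[0,0,0]],"claw":[0,0,0,0,0]}' 25 | sed -n '2p;4p'
python3 -m handwheel '{"delta_pos":[[0,0,0.15],[0,0,0.15],[0,0,0.15],[0,0,0.1],[0,0,0]],"angular":[[0,0,0],[0,0,0],[0,0,0],[0,0,0],[0,0,0]],"claw":[0,0,0,0,0]}' 25 | sed -n '2p;4p'
python3 -c "
from h import *
go([468.6,-314.1,288])"
```

```text
tool_pos: [468.2, -314.0, 340.8]
wrist_force: [-1.2, 0.3, -1.2]
tool_pos: [468.6, -314.4, 325.6]
wrist_force: [-0.5, -0.3, -1.4]
t 11.70 pos [ 468.6 -314.4  325.6] F [-0.5 -0.3 -1.4] grip 0.177 25.0 shift [ 0.005 -0.008  1.254]
ang y -69.44 z [-9.e-04  8.e-04 -1.e+00]
```

```bash

python3 -m handwheel '{"delta_pos":[[0,0,0.15],[0,0,0.15],[0,0,0.15],[0,0,0.15],[0,0,0]],"angular":[[0,0,0],[0,0,0],[0,0,0],[0,0,0],[0,0,0]],"claw":[0,0,0,0,0]}' 25 | sed -n '2p;4p'
python3 -m handwheel '{"delta_pos":[[0,0,0.15],[0,0,0.15],[0,0,0.15],[0,0,0.1],[0,0,0]],"angular":[[0,0,0],[0,0,0],[0,0,0],[0,0,0],[0,0,0]],"claw":[0,0,0,0,0]}' 25 | sed -n '2p;4p'
python3 -m handwheel '{"delta_pos":[[0,0,0.1],[0,0,0.05],[0,0,0],[0,0,0],[0,0,0]],"angular":[[0,0,0],[0,0,0],[0,0,0],[0,0,0],[0,0,0]],"claw":[0,0,0,0,0]}' 25 | sed -n '2p;4p'
```

```text
tool_pos: [468.5, -314.3, 307.2]
wrist_force: [-0.0, 0.5, -1.0]
tool_pos: [468.6, -314.3, 291.0]
wrist_force: [0.2, 1.0, 0.1]
tool_pos: [468.9, -314.6, 287.6]
wrist_force: [-0.6, -0.4, 2.2]
```

```bash

python3 -m handwheel '{"delta_pos":[[0,0,0.02],[0,0,0],[0,0,0],[0,0,0],[0,0,0]],"angular":[[0,0,0],[0,0,0],[0,0,0],[0,0,0],[0,0,0]],"claw":[0,0,0.4,0.6,1]}' 25 | sed -n '2p;4p'
python3 -m handwheel '{"delta_pos":[[0,0,0],[0,0,0],[0,0,0],[0,0,0],[0,0,0]],"angular":[[0,0,0],[0,0,0],[0,0,0],[0,0,0],[0,0,0]],"claw":[1,1,1,1,1]}' 25 | sed -n '2p;4,5p'
python3 -m handwheel '{"delta_pos":[[0,0,0],[0,0,-0.6],[0,0,-0.9],[0,0,-0.9],[0,0,-0.9]],"angular":[[0,0,0],[0,0,0],[0,0,0],[0,0,0],[0,0,0]],"claw":[1,1,1,1,1]}' 25 | sed -n '2p;4,5p'
python3 - <<'E'
from h import *
p,d=snap('side','s6'); 
P=lambda X:np.array([473.1,87.4-1.5,0])+Ro.from_euler('z',-.0577).apply(X)
print('catch',P([-30,-21,102]),'bar',P([43,55,140]),P([-23,55,140]))
X=P([-30,5,0]); go([X[0],X[1],387])
a=cv2.imread('pics/side0.png')
C=lambda im:cv2.resize(im[275:345,220:300],(400,350),interpolation=cv2.INTER_CUBIC)
cv2.imwrite('pics/v6.png',np.hstack([C(a),C(cv2.imread('pics/s6.png'))]))
E
```

```text
tool_pos: [468.8, -314.5, 286.6]
wrist_force: [0.3, 0.1, -0.4]
tool_pos: [468.8, -314.6, 286.7]
wrist_force: [-0.6, 0.0, -0.8]
grip_width: 0.742
tool_pos: [468.6, -314.4, 386.6]
wrist_force: [0.1, 0.1, -0.0]
grip_width: 1.001
catch [441.93889773  66.66498751 102.        ] bar [519.2001795  138.32874641 140.        ] [453.31001559 142.13483366 140.        ]
t 14.25 pos [ 470.  -315.5  392.3] F [ 0.9 -1.1  3.6] grip 0.998 0.0 shift [  3.948 -13.049   0.102]
ang y -69.44 z [ 0.006 -0.005 -1.   ]
```

View pics/v6.png

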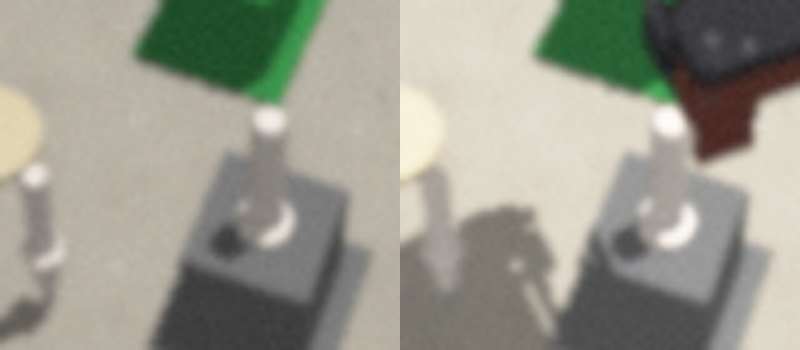

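The pen is back in exactly its starting look, with the collar on the block. Next is the catch, so I'll close the fingers, move over and turn them.

```bash

for i in 1 2 3 4; do python3 -m handwheel '{"delta_pos":[[0.197,-0.652,0],[0.197,-0.652,0],[0.197,-0.652,0],[0.197,-0.652,0],[0.197,-0.652,0]],"angular":[[0,0,0],[0,0,0],[0,0,0],[0,0,0],[0,0,0]],"claw":[0,0,0,0,0]}' 25 | sed -n '2p;4p'; done
for i in 1 2 3; do python3 -m handwheel '{"delta_pos":[[0,0,0],[0,0,0],[0,0,0],[0,0,0],[0,0,0]],"angular":[[0,0,-0.882],[0,0,-0.882],[0,0,-0.882],[0,0,-0.882],[0,0,-0.882]],"claw":[0,0,0,0,0]}' 25 | sed -n '2p;4,5p'; done
python3 - <<'E'
from h import *
P=lambda X:np.array([473.1,87.4-1.5,0])+Ro.from_euler('z',-.0577).apply(X)
X=P([-30,6,0]); go([X[0],X[1],308]); print(manip.state()['qpos'])
E
```

```text
tool_pos: [461.9, -211.7, 385.7]
wrist_force: [-0.4, -0.1, 0.9]
tool_pos: [455.2, -109.7, 385.7]
wrist_force: [-0.4, -0.2, 1.0]
tool_pos: [448.5, -7.7, 385.7]
wrist_force: [-0.3, 0.7, -0.0]
tool_pos: [441.9, 94.2, 385.8]
wrist_force: [0.3, 0.3, -0.1]
tool_pos: [442.0, 93.4, 385.7]
wrist_force: [0.4, 0.7, -0.1]
grip_width: 0.001
tool_pos: [442.0, 93.2, 385.7]
wrist_force: [0.9, 1.1, -0.1]
grip_width: 0.006
tool_pos: [442.0, 93.2, 385.7]
wrist_force: [-0.5, 0.5, 0.4]
grip_width: 0.005
t 17.17 pos [442.   93.2 385.7] F [-0.5  0.5  0.4] grip 0.005 0.0 shift [0.015 0.048 2.59 ]
ang y -3.07 z [ 1.e-04  1.e-04 -1.e+00]
[5.47291470e-02 1.64946144e-01 1.84024340e+00 1.22328674e-04
 1.13634497e+00 1.08346284e-01]
```

```bash

python3 -m handwheel '{"delta_pos":[[0.01,0.04,0.6],[0,0,0.7],[0,0,0.7],[0,0,0.4],[0,0,0.19]],"angular":[[0,0,0],[0,0,0],[0,0,0],[0,0,0],[0,0,0]],"claw":[0,0,0,0,0]}' 25 | sed -n '2p;4p'
python3 -m handwheel '{"delta_pos":[[-0.2,0,0],[-0.2,0,0],[-0.2,0,0],[-0.2,0,0],[-0.2,0,0]],"angular":[[0,0,0],[0,0,0],[0,0,0],[0,0,0],[0,0,0]],"claw":[0,0,0,0,0]}' 25 | sed -n '2p;4p'
python3 -m handwheel '{"delta_pos":[[-0.12,0,0.08],[-0.12,0,0.08],[-0.12,0,0.08],[-0.12,0,0.08],[-0.12,0,0.08]],"angular":[[0,0,0],[0,0,0],[0,0,0],[0,0,0],[0,0,0]],"claw":[0,0,0,0,0]}' 25 | sed -n '2p;4p'
python3 -m handwheel '{"delta_pos":[[-0.06,0,0.02],[-0.06,0,0.02],[0,0,0.03],[0,0,0],[0,0,0]],"angular":[[0,0,0],[0,0,0],[0,0,0],[0,0,0],[0,0,0]],"claw":[0,0,0,0,0]}' 25 | sed -n '2p;4p'
```

```text
tool_pos: [442.5, 93.4, 306.4]
wrist_force: [0.8, -0.2, -0.4]
tool_pos: [441.9, 62.9, 308.9]
wrist_force: [-0.3, 2.1, -0.5]
tool_pos: [441.0, 46.7, 295.7]
wrist_force: [3.6, 19.1, -5.1]
tool_pos: [440.3, 41.8, 293.9]
wrist_force: [0.4, -0.1, -0.9]
```

```bash

python3 -m handwheel '{"delta_pos":[[0,0,-0.4],[0,0,-0.7],[0,0,-0.8],[0,0,-0.8],[0,0,-0.5]],"angular":[[0,0,0],[0,0,0],[0,0,0],[0,0,0],[0,0,0]],"claw":[0,0,0,0,0]}' 25 | sed -n '2p;4p'
python3 - <<'E'
from h import *
p,d=snap('side','s7'); snap('top','t7')
A=cv2.resize(cv2.imread('pics/s7.png')[150:250,220:320],(400,400),interpolation=cv2.INTER_CUBIC);B=cv2.resize(cv2.imread('pics/side0.png')[150:250,220:320],(400,400),interpolation=cv2.INTER_CUBIC)
cv2.imwrite('pics/v7.png',np.hstack([A,B]))
go([519.2,138.3,359])
E
```

```text
tool_pos: [440.7, 41.9, 392.1]
wrist_force: [0.8, 0.0, -0.4]
t 19.35 pos [441.4  41.9 392.4] F [0.9 0.5 0.1] grip 0.004 0.0 shift [3.358 2.4   1.125]
ang y -3.28 z [ 5.5e-03 -6.0e-04 -1.0e+00]
```

View pics/v7.png

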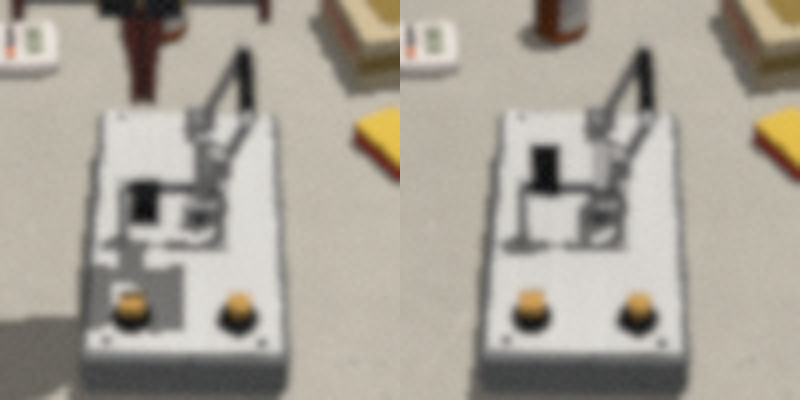

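The tab now lies over to the right, spanning crop (145,183)–(145,222). I'll check the angle numerically.

```bash

python3 - <<'E'
from h import *
P=lambda X:np.array([473.1,87.4-1.5,0])+Ro.from_euler('z',-.0577).apply(X)
for a in (0.03,.9,1.1,1.3,1.5):
    s,c=np.sin(a),np.cos(a)
    q=[px('side',P([-30,-21-r*s+t*c,102+r*c+t*s])) for r,t in((43,0),(41,-5.5),(37,5.5),(0,0))]; print(a,[((v-[220,150]+.5)*4-.5).round(0) for v in q])
d=np.load('pics/s7.npy'); 
for v in (198,200,202,204): print(v,[atd('side',u,v,d[v,u]).round(0) for u in(255,257)])
E
```

```text
0.03 [array([145., 144.]), array([145., 151.]), array([146., 145.]), array([146., 188.])]
0.9 [array([144., 191.]), array([144., 198.]), array([145., 183.]), array([146., 188.])]
1.1 [array([144., 203.]), array([144., 210.]), array([144., 193.]), array([146., 188.])]
1.3 [array([144., 214.]), array([144., 220.]), array([144., 203.]), array([146., 188.])]
1.5 [array([144., 224.]), array([144., 229.]), array([144., 213.]), array([146., 188.])]
198 [array([438.,  56., 106.]), array([444.,  58., 104.])]
200 [array([438.,  47., 106.]), array([444.,  46., 107.])]
202 [array([438.,  39., 106.]), array([444.,  41., 104.])]
204 [array([438.,  29., 107.]), array([443.,  25., 111.])]
```

The tab's top is at z≈106, so the catch is flat at about 1.5. Now for the lever.

```bash

for i in 1 2; do python3 -m handwheel '{"delta_pos":[[0.336,0.24,0],[0.336,0.24,0],[0.336,0.24,0],[0.336,0.24,0],[0.336,0.24,0]],"angular":[[0,0,0],[0,0,0],[0,0,0],[0,0,0],[0,0,0]],"claw":[0.7,0.7,0.7,0.7,0.7]}' 20 | sed -n '2p;4,5p'; done
python3 -m handwheel '{"delta_pos":[[0,0,0.3],[0,0,0.3],[0,0,0],[0,0,0],[0,0,0]],"angular":[[0,0,0],[0,0,0],[0,0,0],[0,0,0],[0,0,0]],"claw":[0.7,0.7,0.7,0.7,0.7]}' 20 | sed -n '2p;4,5p'
python3 - <<'E'
from h import *
go([519.2,138.3,303]); p,d=snap('side','s8')
cv2.imwrite('pics/v8.png',cv2.resize(p[120:220,220:320,::-1],(500,500),interpolation=cv2.INTER_CUBIC))
E
```

```text
tool_pos: [480.0, 91.6, 389.0]
wrist_force: [-0.0, 0.2, -0.3]
grip_width: 0.345
tool_pos: [518.8, 139.5, 389.9]
wrist_force: [0.8, -0.0, 0.1]
grip_width: 0.688
tool_pos: [517.6, 138.0, 371.7]
wrist_force: [0.8, 1.2, 0.4]
grip_width: 0.703
t 20.60 pos [517.6 138.  371.7] F [0.8 1.2 0.4] grip 0.703 0.0 shift [0.014 0.055 2.289]
ang y -3.32 z [-1.e-03 -2.e-04 -1.e+00]
```

View pics/v8.png

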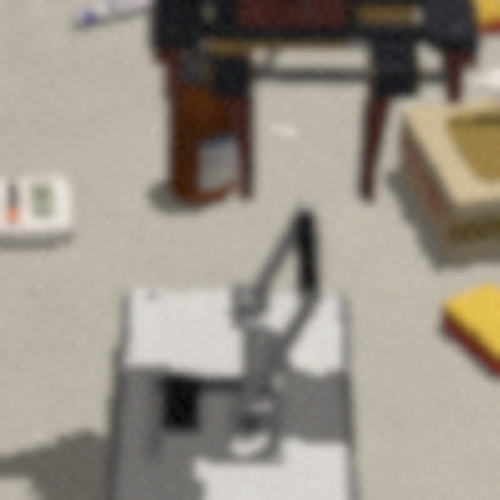

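The fingers, at columns 245 and 370, are centred on the bar at column 305, and the bottle is well beyond. I'll go down and grip.

```bash

python3 -m handwheel '{"delta_pos":[[0,0.02,0.4],[0,0.02,0.6],[0,0,0.6],[0,0,0.4],[0,0,0.2]],"angular":[[0,0,0],[0,0,0],[0,0,0],[0,0,0],[0,0,0]],"claw":[0.7,0.7,0.7,0.7,0.7]}' 20 | sed -n '2p;4,5p'
for i in 1 2 3; do python3 -m handwheel '{"delta_pos":[[0,0,0.02],[0,0,0],[0,0,0],[0,0,0],[0,0,0]],"angular":[[0,0,0],[0,0,0],[0,0,0],[0,0,0],[0,0,0]],"claw":[0,0,0,0,0]}' 20 | sed -n '2p;4,6p'; done
```

```text
tool_pos: [518.6, 138.0, 304.9]
wrist_force: [-0.4, 0.5, 0.4]
grip_width: 0.704
tool_pos: [519.6, 138.5, 306.2]
wrist_force: [-0.6, 0.7, -0.3]
grip_width: 0.359
grasp_force: 0.0
tool_pos: [519.5, 138.4, 305.0]
wrist_force: [1.3, -0.6, 1.5]
grip_width: 0.151
grasp_force: 20.0
tool_pos: [519.6, 138.4, 304.9]
wrist_force: [-0.8, -0.5, 5.5]
grip_width: 0.153
grasp_force: 20.0
```

```bash

python3 -m handwheel '{"delta_pos":[[0,-0.22,-0.08],[0,-0.22,-0.062],[0,-0.22,-0.044],[0,-0.22,-0.026],[0,-0.22,-0.009]],"angular":[[0,0,0],[0,0,0],[0,0,0],[0,0,0],[0,0,0]],"claw":[0,0,0,0,0]}' 20 | sed -n '2p;4,6p'
python3 -m handwheel '{"delta_pos":[[0,-0.22,0.009],[0,-0.22,0.026],[0,-0.22,0.044],[0,-0.22,0.062],[0,-0.22,0.08]],"angular":[[0,0,0],[0,0,0],[0,0,0],[0,0,0],[0,0,0]],"claw":[0,0,0,0,0]}' 20 | sed -n '2p;4,6p'
python3 -m handwheel '{"delta_pos":[[0,0,0],[0,0,0],[0,0,0],[0,0,0],[0,0,0]],"angular":[[0,0,0],[0,0,0],[0,0,0],[0,0,0],[0,0,0]],"claw":[0,0,0,0,0]}' 20 | sed -n '2p;4,6p'
```

```text
tool_pos: [489.0, 140.3, 313.1]
wrist_force: [7.3, -1.2, 4.3]
grip_width: 0.153
grasp_force: 20.0
tool_pos: [456.0, 142.5, 306.4]
wrist_force: [7.0, -0.1, 6.2]
grip_width: 0.151
grasp_force: 20.0
tool_pos: [455.4, 142.6, 306.0]
wrist_force: [5.0, 0.1, 8.0]
grip_width: 0.154
grasp_force: 20.0
```

```bash

for i in 1 2; do python3 -m handwheel '{"delta_pos":[[0,-0.05,0.02],[0,0,0],[0,0,0],[0,0,0],[0,0,0]],"angular":[[0,0,0],[0,0,0],[0,0,0],[0,0,0],[0,0,0]],"claw":[0,0,0,0,0]}' 30 | sed -n '2p;4,6p'; done
```

```text
tool_pos: [454.4, 142.6, 305.7]
wrist_force: [5.1, 0.0, 9.2]
grip_width: 0.153
grasp_force: 30.0
tool_pos: [453.4, 142.7, 305.4]
wrist_force: [5.9, -0.8, 9.2]
grip_width: 0.153
grasp_force: 30.0
```

```bash

for i in 1 2 3; do python3 -m handwheel '{"delta_pos":[[0,-0.05,0.02],[0,0,0],[0,0,0],[0,0,0],[0,0,0]],"angular":[[0,0,0],[0,0,0],[0,0,0],[0,0,0],[0,0,0]],"claw":[0,0,0,0,0]}' 30 | sed -n '2p;4p'; done
```

```text
tool_pos: [451.9, 142.8, 304.7]
wrist_force: [7.0, -0.0, 8.8]
tool_pos: [451.3, 142.9, 304.5]
wrist_force: [8.1, -1.2, 9.8]
tool_pos: [450.7, 142.9, 304.5]
wrist_force: [10.0, -2.6, 10.5]
```

```bash

for i in 1 2; do python3 -m handwheel '{"delta_pos":[[0,-0.06,0.01],[0,0,0],[0,0,0],[0,0,0],[0,0,0]],"angular":[[0,0,0],[0,0,0],[0,0,0],[0,0,0],[0,0,0]],"claw":[0,0,0,0,0]}' 30 | sed -n '2p;4p'; done
python3 - <<'E'
from h import *
p,d=snap('side','s9')
cv2.imwrite('pics/v9.png',cv2.resize(p[130:350,190:330,::-1],None,fx=2.7,fy=2.7,interpolation=cv2.INTER_CUBIC))
E
```

```text
tool_pos: [450.0, 142.9, 304.5]
wrist_force: [13.9, -3.5, 8.4]
tool_pos: [449.4, 143.0, 304.4]
wrist_force: [17.0, -4.1, 6.6]
```

View pics/v9.png

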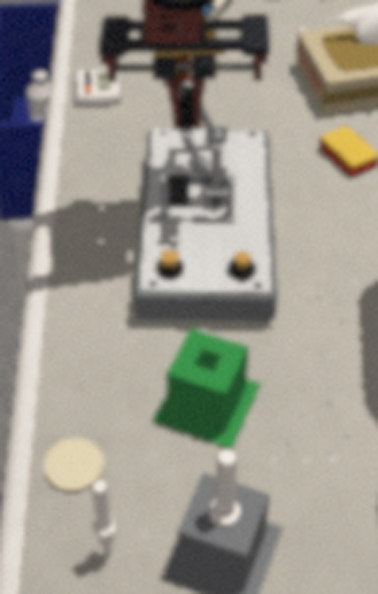

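The lever leans fully to the front in the fingers at (185,105). The pull force has climbed to 17 N, so it's on its stop. The tab lies flat and the pen is home at (226,490). I'll hand it in.

```bash
python3 -c "
from workcell import manip
print(manip.job_done())"
```

```text
the job is handed in; nothing more can be done
None
```

I handed the job in at about 25 s: both studs were pressed with the pen (square first, then round), the pen is home in its stand, the catch is flipped flat, and the arm is still holding the lever against its front stop at about 17 N.

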